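# Set the airbrush air line at the tattoo studio bench

### The job

Set up the air for the stencil airbrush: first slide the selector's grip fully home to its left-hand end stop (the end with the brass outlet, on the robot's left), then use the upright handle to turn the valve wheel clockwise, seen from above, until it is closed against its stop, and back it off anticlockwise exactly two full turns from the stop. Finish while holding: stay gripping the valve handle at that setting, without letting go, and leave the selector home and everything else on the bench where it stands.

Things in the scene. Friction and masses are not known exactly. Their poses are not given: they have to be found in the camera images.
- selector_base: Air line selector, fixed to the bench: aluminium housing 75 (x) x 170 (y) x 60 mm high. Origin at the centre of its underside, z up; its y axis runs along the slide towards the end with the brass outlet stub, which is always the end on the robot's left (+y of the world, within 0.5 rad). Valve and selector may have changed sides of the bench.
- selector_grip (a point): Centre of the upright black grip block on the selector, 18 (x of the housing) x 24 (y, along the slide) x 46 mm high. It stands over the middle of the housing, its underside 1 mm above the housing's top, this point 84 mm above the bench. It slides along the housing's y axis with about 2 N of friction.
- selector (a joint): Slide of the grip, m: 0 at the right-hand end stop, 0.08 at the left-hand end stop by the brass outlet (both rigid). The grip is at the middle of the housing at 0.04. Starts between 0 and 0.04; stays where it is left.
- valve_base: Needle valve, fixed to the bench: square steel foot 100 x 100 x 12 mm with a brass body. Origin at the centre of its underside, z up, in line with the stem, which stands vertical. A brass tab sticks out from the foot along its +x axis: at the closed stop, and after whole turns from it, the handle stands over this tab.
- valve (a joint): Turn of the valve's steel wheel about its vertical stem, rad, counted over turns: 0 is closed on its rigid stop; grows anticlockwise from above (opening), limit 22.0. At value v the handle lies at angle v from the foot's x axis, anticlockwise. Starts between 3 and 8 (about half to one and a quarter turns open). Friction about 0.12 N m (3 N at the handle); it stays where it is left.
- valve_hub (a point): Centre of the steel wheel, on the stem's axis, 100 mm above the bench. The rim is a circle of radius 45 mm of 12 mm bar around this point; the wheel does not rise or sink as it turns.
- valve_handle: Black round upright handle on the wheel's rim, 18 mm across, 50 mm long, revolving freely on its own axis, so that a hand holding it need not turn as it goes round. Origin at its centre: 45 mm from the stem's axis, 132 mm above the bench, (the handle reaches from 107 to 157 mm above the bench). Nothing on the valve is higher than the rim's top (106 mm) but the handle.
- ink_a: Bystander, loose: small white ink bottle, 34 mm across, 75 mm tall; origin at the centre of its underside. Not to be moved.
- ink_b: Bystander, loose: second small white ink bottle, 34 mm across, 75 mm tall; origin at the centre of its underside. Not to be moved.
- jelly_jar: Bystander, loose: squat round jar, 54 mm across, 50 mm tall; origin at the centre of its underside. Not to be moved.
- tape_roll: Bystander, loose: roll of paper tape lying flat, 72 mm across, 22 mm high; origin at the centre of its underside. Not to be moved.
- cap_tray: Bystander, loose: divided steel tray, 130 x 90 x 28 mm; origin at the centre of its underside. Not to be moved.
- wash_bottle: Bystander, loose: white wash bottle with a red cap, 64 mm across, 170 mm tall; origin at the centre of its underside. Not to be moved.
- spanner: Bystander, loose: steel spanner lying flat, 160 mm long; origin at the centre of its underside. Not to be moved.
Mind the look-alikes: they are no part of the job. Leave any blue, brown or green look-alike of the valve_base alone.

How it is judged:
On the way, in this order (a step that is already met when the one before it is completed fails the run):
1. the selector grip is home at its left-hand end stop (value of joint selector above 0.076 m), for 0.1 s.
2. the valve is closed against its stop, the selector still home (value of joint valve below 0.1 rad and value of joint selector above 0.076 m), for 0.1 s.
At the end, for the whole second after the job is handed in: The valve stands two full turns (12.57 rad, within 0.25 rad) open from its stop and at rest, the fingers still grip its handle (contact force over 3 N), and the selector grip is within 4 mm of its left-hand end stop (value of joint valve between 12.316 and 12.816 rad and velocity of joint valve between -0.1 and 0.1 rad/s and value of joint selector above 0.076 m and contact force between the fingers and valve_handle above 3 N); the arm keeps its last pose, push and grip.
It fails at once if a bystander is moved by more than 30 mm (distance of any of ink_a, ink_b, jelly_jar, tape_roll, cap_tray, wash_bottle, spanner from where it was at the start of the episode above 0.03 m).
It also fails if it takes over 72 s, if anything falls off the work surface, if the arm or the gripper's body presses on something with over 40 N, if the wrist force passes 120 N, or if a joint passes its speed limit or range.

### The arm

A 6-joint arm with a two-finger parallel gripper is mounted at the origin on the work surface. World frame = base frame: x ahead of the robot, y to its left, z up, the work surface at z = 0. Lengths are in m, angles in rad, forces in N, time in s.
With the tool pointing down it reaches from about 0.25 to 0.8 m from the base axis. Payload 8.5 kg.
Tool frame: the origin (TCP) lies at the very end of the fingers, on their centre line; the grasp point (between the pads) lies 19 mm behind it; z points along the fingers, x is the direction in which the jaws open and shut, and the axes are right-handed (so a half turn about z gives the same grasp; the last joint's range is limited). The gripper opens to 85 mm and grips with 20 to 120 N. Pads are 22 mm wide; open, the fingers measure 114 mm over their backs; the gripper's body (76 mm by 85 mm) begins 54 mm behind the grasp point. The pads swing forward as they close: fully open they stand 13 mm farther back than shut.
Start: joints at [-1.186, 0.238, -0.013, 1.319, 0, 1.571], TCP at [0.197, -0.487, 0.231] pointing down, gripper open.
Joint ranges: [-2.66, 2.66], [-1.03, 1.9], [-1.14, 1.46], [-1.82, 2.27], [-1.45, 1.34], [-3.14, 3.14]. Speed limits (rad/s): [2.22, 2.22, 2.79, 3.14, 3.14, 3.14].

### API

Orientations are given as a unit quaternion [x, y, z, w].
In Python, from cell import robot, viewer gives the robot as it stands.
- The arm moves only by the tool carry_out, never from a script. Its argument "commands" is a list of rows, each an object with "dp": the shift along the tool's x, y, z in cm, a list of three; "yaw": the turn about the tool's z in degrees; "fingers": the opening, from 0 (shut) to 1 (fully open). A call has exactly 10 rows; each row shifts and turns the commanded pose from where the row before left it, along the tool's axes as they then stand; what a row does not reach is not made up. A row lasts 1/8 s, in which the tool goes at most 62.5 mm and 10.7 degrees, less where a joint would pass 70% of its speed; a pose out of reach is approached as far as the arm can. A call with a gripper value outside its range is refused whole. The fingers move at their own pace and stop on an object; "force" is the grip in N (left out, the last holds). Time passes only in rows, so rows that do not move let the fingers close, or fill a call up. It gives the time, the measured TCP pose, the force and the opening at its end, in the units of the state.
- robot.get_obs(): the state, without advancing time (a new reading comes with each control period).
- viewer.snapshot(name): name is "side" or "top"; returns a dict with "frame" (420x560x3 uint8, blue, green, red), "mtx" (3x3 intrinsics, pixels), "R" (3x3) and "t" (3): a world point X has camera coordinates R X + t. Camera axes: x right, y down, z forward; pixel columns grow to the right and rows downward; lengths in m; the calibration is good to about 2 mm. A picture is of the moment at which its call begins. There is no depth.
- robot.sign_off(): hands the job in, once; it reports no verdict.
The state is a dict: "time_s": time; "joints": joint angles; "qvel": joint speeds; "tau": joint torques, N m; "tcp_pos": TCP position; "tcp_rot": TCP orientation; "ft_force": force on the tool from outside, world axes, zero at the start; "moment": the same for the moment, N m; "width": opening from 0.0 (shut) to 1.0 (fully open).
Only numpy, scipy, OpenCV 4.12 (cv2) and the standard library are available. Lean on these libraries where they do the work, as an engineer would, in place of code of your own. Each camera call takes 0.05 s, during which the arm holds its last target. There are 200 camera calls.

## Working session

There is one attempt and no reset: what is moved stays moved. The work goes in short steps, Python scripts to look and compute and a tool call to move; the robot and the scene stay as the last step left them, time stands still between calls to the robot, and variables do not carry over. Pictures are saved under pics/ and viewed, on a budget of 10 in all, crops included, one or two more only if the job needs it, and the job is handed in when it is done.

Besides the shell and the picture viewer there is one more tool, called after "Request:" as a command line: name --argument value ..., lists and objects as JSON in quotes. carry_out: Moves the arm, as the interface text tells. Its arguments: {"type":"object","properties":{"commands":{"type":"array","items":{"type":"object","properties":{"dp":{"type":"array","items":{"type":"number"}},"yaw":{"type":"number"},"fingers":{"type":"number"}}}},"force":{"type":"number"}},"required":["commands"]}

```bash
mkdir -p pics; ls
python3 - <<'E'
from cell import robot, viewer
import cv2,pickle
d={}
for n in("top","side"):
    s=viewer.snapshot(n);d[n]=s;cv2.imwrite(f"pics/{n}0.png",cv2.resize(s["frame"],(784,588),interpolation=cv2.INTER_CUBIC))
    print(n,s["mtx"],s["R"],s["t"])
pickle.dump(d,open("s0.pkl","wb"))
o=robot.get_obs();print(o)
E
```

```text
pics
top [[442.73788815   0.         284.6834623 ]
 [  0.         442.73788815 216.54739866]
 [  0.           0.           1.        ]] [[ 0.00641132 -0.99968672 -0.02419404]
 [-0.99825038 -0.00497618 -0.05891874]
 [ 0.05877989  0.02452946 -0.99796955]] [0.01921198 0.46191998 1.31412029]
side [[401.76472229   0.         278.67899902]
 [  0.         401.76472229 204.20822209]
 [  0.           0.           1.        ]] [[-0.95445757 -0.29823949 -0.00799697]
 [-0.17411289  0.57858047 -0.79682454]
 [ 0.24227143 -0.75914284 -0.60415785]] [0.45920269 0.16792553 1.03066522]
{'time_s': 0.1, 'joints': array([-1.18598024e+00,  2.38709799e-01, -1.41900673e-02,  1.31921867e+00,
        1.78756004e-05,  1.57077136e+00]), 'qvel': array([-0.00063024, -0.00095951,  0.00282813, -0.00056608, -0.00035039,
        0.00130894]), 'tau': array([ 1.10390745e-03, -5.39719498e+01,  3.46998668e+01,  1.34432464e-02,
        1.13691524e-05, -1.10694268e-05]), 'tcp_pos': array([ 0.19693648, -0.48623878,  0.23073986]), 'tcp_rot': array([ 8.29280173e-01, -5.58832674e-01, -5.43238987e-04, -3.76873832e-04]), 'ft_force': array([-0.57893367, -0.01819682,  0.03312773]), 'moment': array([ 0.00925689, -0.03390603, -0.00506215]), 'width': 1.0037140721596645}
```

View pics/top0.png

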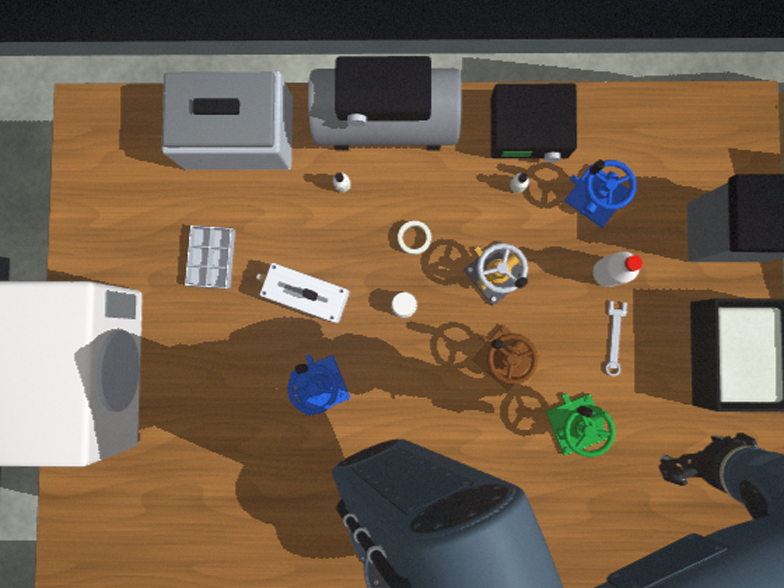

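View pics/side0.png

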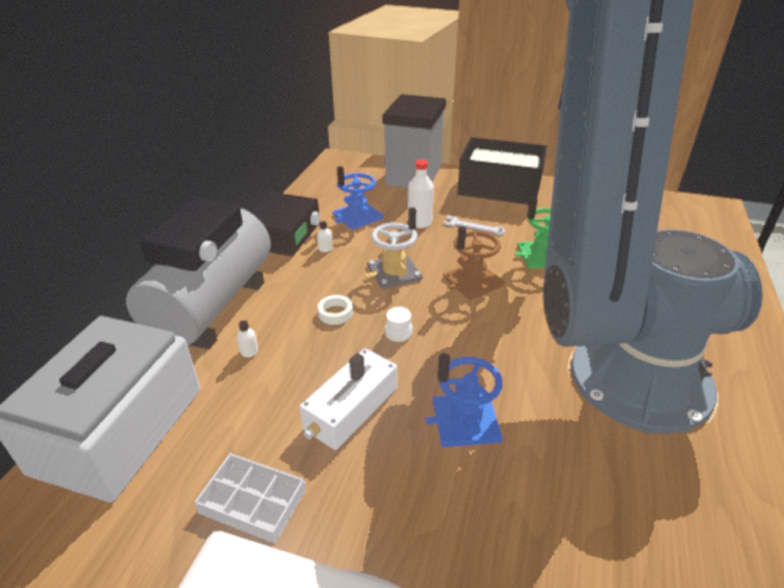

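The steel and brass valve is at top (500,268). The look-alikes are blue at (605,187) and (317,385), brown at (512,357) and green at (583,430). The selector is at (303,293) with its outlet at the left end (260,276). I'll check the choice in one close crop.

Run:
```python
import cv2,pickle,numpy as np
d=pickle.load(open("s0.pkl","rb"))
t=d["top"]["frame"];s=d["side"]["frame"]
a=cv2.resize(t[165:235,180:260],(400,350),interpolation=cv2.INTER_CUBIC)   # x5
b=cv2.resize(t[165:235,320:400],(400,350),interpolation=cv2.INTER_CUBIC)
c=cv2.resize(s[240:330,205:295],(400,400))[:250]
cc=cv2.resize(s[245:325,210:290],(400,400),interpolation=cv2.INTER_CUBIC)[:250]
e=cv2.resize(s[145:195+0,255:335],(400,250),interpolation=cv2.INTER_CUBIC)
e=cv2.resize(s[140:215,250:310],(200,250),interpolation=cv2.INTER_CUBIC)
cc=cv2.resize(s[245:325,210:290],(250,250),interpolation=cv2.INTER_CUBIC)
bot=np.zeros((250,800,3),np.uint8);bot[:,:250]=cc;bot[:,400:600]=e
cv2.imwrite("pics/crop1.png",np.vstack([np.hstack([a,b]),bot]))
```

```text
(no output)
```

View pics/crop1.png

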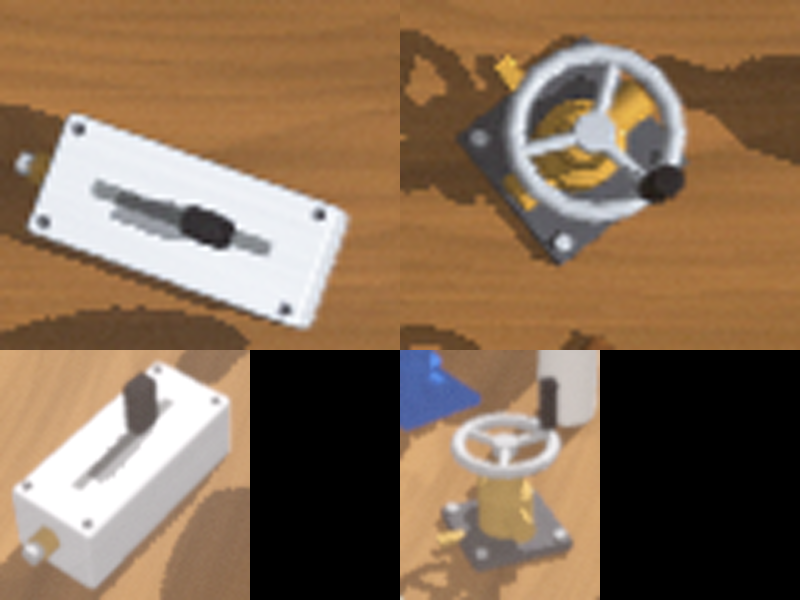

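```bash
cat > h.py <<'E'
import numpy as np,pickle
def ray(s,uv,z):
    R,t,K=map(np.array,(s["R"],s["t"],s["mtx"])); c=-R.T@t
    r=R.T@np.linalg.solve(K,[*uv,1]); return c+r*(z-c[2])/r[2]
def proj(s,X):
    p=np.array(s["mtx"])@(np.array(s["R"])@X+s["t"]); return p[:2]/p[2]
E
python3 - <<'E'
from h import *
d=pickle.load(open("s0.pkl","rb"));T=d["top"];S=d["side"]
for s in(T,S):print("cam",-np.array(s["R"]).T@s["t"])
f=lambda u,v,ox,oy,k=5:((u+.5)/k-.5+ox,(v+.5)/k-.5+oy)
A=lambda u,v:f(u,v,180,165);B=lambda u,v:f(u-400,v,320,165)
sc=np.array([ray(T,A(*p),.06) for p in[(78,128),(320,214),(286,309),(43,222)]])
ctr=sc.mean(0);ax=(sc[0]+sc[3]-sc[1]-sc[2]);ax/=np.linalg.norm(ax)
print("sel",ctr,"axis",ax,"yaw",np.arctan2(-ax[0],ax[1]),np.linalg.norm(sc[0]-sc[1]),np.linalg.norm(sc[0]-sc[3]))
for z in(.06,.107):
  g=ray(T,A(207,227),z);print("grip",z,g,"along",(g-ctr)@ax)
print("slot", [(ray(T,A(*p),.06)-ctr)@ax for p in[(93,187),(270,247)]])
# side grip: block top/bottom in 250/80 crop
k=250/80
for p,z in(((141,383),.107),((142,428),.061)):
  g=ray(S,f(*p,210,245,k),z);print("grip side",g,(g-ctr)@ax)
hub=ray(T,B(595,132),.104);print("hub",hub,"rim c",ray(T,B(597,132),.103))
print("rim diam",np.linalg.norm(ray(T,B(507,132),.1)-ray(T,B(686,132),.1)))
for z in(.157,.132):print("handle",z,ray(T,B(662,182),z), ray(T,B(662,182),z)-hub)
fc=np.array([ray(T,B(*p),.012) for p in[(588,38),(560,263)]]);print("foot",fc.mean(0),np.linalg.norm(fc[0]-fc[1]))
l=ray(T,B(458,138),.012);x=(fc[0]-l);y=(l-fc[1]);print("tab normal from edge",np.arctan2(*( -x[0]*0+ (fc[0]-l)[::-1][1:][:1]+0,)*1) if 0 else "", "edge l->top",np.degrees(np.arctan2(x[1],x[0])),"bot->l (=tab dir)",np.degrees(np.arctan2(y[1],y[0])))
tb=ray(T,B(510,70),.012);print("tab",tb,np.degrees(np.arctan2(*(tb-fc.mean(0))[1::-1])))
for p in((504,442),):print("hub side",ray(S,(250+(p[0]-400)*.3,140+(p[1]-350)*.3),.104))
for p,z in(((548,380),.157),((549,428),.107)):print("handle side",ray(S,(250+(p[0]-400)*.3,140+(p[1]-350)*.3),z))
others=dict(inkA=(341,183),inkB=(520,183),tape=(414,237),jar=(404,304),tray=(210,257),wash=(615,267),span=(614,338),brown=(512,357))
for n,p in others.items():print(n,ray(T,((p[0]+.5)/1.4-.5,(p[1]+.5)/1.4-.5),.1 if n=="brown" else .03))
E
```

```text
cam [ 0.38374478 -0.0107301   1.3391326 ]
cam [0.21782674 0.82221606 0.76016389]
sel [0.48236005 0.22104731 0.06      ] axis [0.33015711 0.94392599 0.        ] yaw -0.3364700124475736 0.15070704073068888 0.05847173945651471
grip 0.06 [0.47723231 0.20605688 0.06      ] along -0.015842815770875044
grip 0.107 [0.47379724 0.19809133 0.107     ] along -0.02449581457437993
slot [np.float64(0.05506363183232916), np.float64(-0.054466846107544695)]
grip side [0.37876194 0.46522557 0.107     ] 0.19628255066322514
grip side [0.37982372 0.46650725 0.061     ] 0.19784291796978126
hub [ 0.5290163  -0.18646758  0.104     ] rim c [ 0.5291379 -0.187724   0.103    ]
rim diam 0.09995705157845038
handle 0.157 [ 0.49608934 -0.21445608  0.157     ] [-0.03292696 -0.0279885   0.053     ]
handle 0.132 [ 0.49846523 -0.21876452  0.132     ] [-0.03055107 -0.03229694  0.028     ]
foot [ 0.52882408 -0.18698746  0.012     ] 0.13681598292769345
tab normal from edge  edge l->top -52.09497077338768 bot->l (=tab dir) 39.10199507460421
tab [ 0.57716575 -0.14871523  0.012     ] 38.36875944448501
hub side [ 0.52905542 -0.18218593  0.104     ]
handle side [ 0.49669619 -0.21395849  0.157     ]
handle side [ 0.49466154 -0.21303676  0.107     ]
inkA [0.71896286 0.14707747 0.03      ]
inkB [ 0.7190453 -0.2353096  0.03     ]
tape [ 0.6025214  -0.01009996  0.03      ]
jar [0.45956435 0.0103423  0.03      ]
tray [0.55830719 0.42644838 0.03      ]
wash [ 0.53983665 -0.43356502  0.03      ]
span [ 0.39052379 -0.42940285  0.03      ]
brown [ 0.35124216 -0.20572619  0.1       ]
```

The crop confirms the steel wheel, brass body and tab of the real valve. I put the hub at about (0.529,-0.187) and the tab direction at 39°. The handle is at about -139°, so v is about 3.18 rad. The grip sits about 22 mm right of the housing's middle. I'm moving above the grip now, with the jaws across the housing.

Request:
carry_out --commands '[{"dp": [0,0,0],"yaw": -9.7,"fingers": 1},{"dp": [0,0,0],"yaw": -9.7,"fingers": 1},{"dp": [0,0,0],"yaw": -9.7,"fingers": 1},{"dp": [0,0,0],"yaw": -9.7,"fingers": 1},{"dp": [0,0,0],"yaw": -9.9,"fingers": 1},{"dp": [0.26,-5.28,0],"yaw": 0,"fingers": 1},{"dp": [0.26,-5.28,0],"yaw": 0,"fingers": 1},{"dp": [0.26,-5.28,0],"yaw": 0,"fingers": 1},{"dp": [0.26,-5.28,0],"yaw": 0,"fingers": 1},{"dp": [0.26,-5.28,0],"yaw": 0,"fingers": 1}]'

```text
time_s: 1.35
tcp_pos: [0.2966, -0.24, 0.2312]
tcp_rot: [0.986, -0.167, 0.0, -0.0]
ft_force: [0.4, -0.2, -0.1]
width: 0.999
```

Request:
carry_out --commands '[{"dp": [0.26,-5.28,0],"yaw": 0,"fingers": 1},{"dp": [0.26,-5.28,0],"yaw": 0,"fingers": 1},{"dp": [0.26,-5.28,0],"yaw": 0,"fingers": 1},{"dp": [0.26,-5.28,0],"yaw": 0,"fingers": 1},{"dp": [0.26,-5.28,0],"yaw": 0,"fingers": 1},{"dp": [0.26,-5.28,0],"yaw": 0,"fingers": 1},{"dp": [0.26,-5.28,0],"yaw": 0,"fingers": 1},{"dp": [0.26,-5.28,0],"yaw": 0,"fingers": 1},{"dp": [0.26,-5.28,0],"yaw": 0,"fingers": 1},{"dp": [0,0,0],"yaw": 0,"fingers": 1}]'

```text
time_s: 2.6
tcp_pos: [0.4759, 0.2021, 0.2303]
tcp_rot: [0.986, -0.166, -0.0, 0.0]
ft_force: [0.2, -0.4, 0.1]
width: 0.998
```

```bash
cat >> h.py <<'E'
def tool(o,d):
    from scipy.spatial.transform import Rotation as Q
    return 100*Q.from_quat(o["tcp_rot"]).inv().apply(d)
E
python3 - <<'E'
from h import *
from cell import robot,viewer
import cv2
s=viewer.snapshot("side");o=robot.get_obs();print(o["tcp_pos"],o["tcp_rot"],o["joints"],o["time_s"])
c=np.array([.48236,.22105,0]);ax=np.array([.33,.944,0])
g=lambda u,v,z:ray(s,((u+.5)*80/250-.5+210,(v-350+.5)*80/250-.5+245),z)
for p in((141,383,.107),(142,428,.061)):
  X=g(*p);print(X,(X-c)@ax)
cv2.imwrite("pics/side1.png",cv2.resize(s["frame"][170:350,170:410],(800,600),interpolation=cv2.INTER_CUBIC))
print(tool(o,np.array([.475,.2003,.231])-o["tcp_pos"]))
E
```

```text
[0.47503001 0.20049022 0.23038655] [ 9.86129390e-01 -1.65976004e-01 -7.57851440e-04  4.66974902e-04] [ 3.99361427e-01  2.23734728e-01 -3.51143290e-02  1.31372744e+00
  2.47024255e-05  2.30365319e+00] 2.65
[0.47445773 0.20325935 0.107     ] -0.01940211871845394
[0.47515809 0.20501642 0.061     ] -0.01751232727614112
[ 0.00330934  0.01902853 -0.0613272 ]
```

View pics/side1.png

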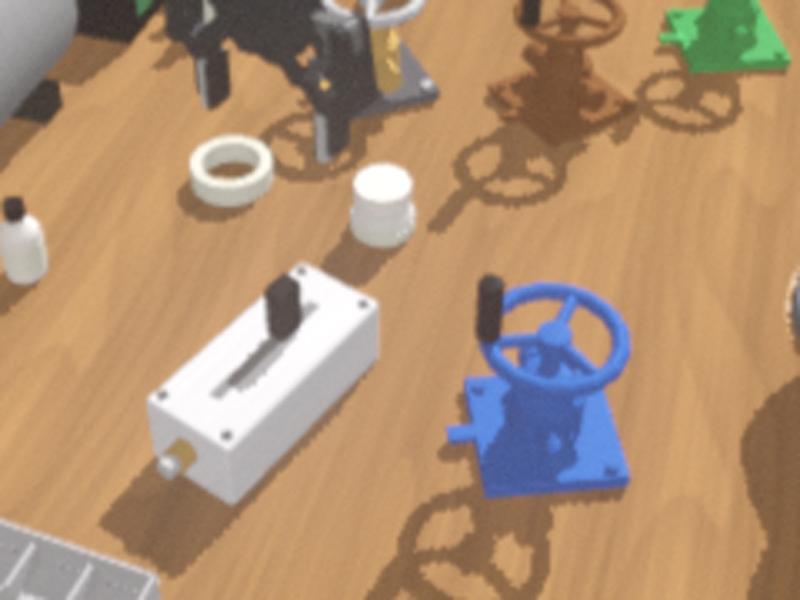

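The side view shows the open fingers at (213,90) and (330,140), straddling the line above the grip at (283,305). Both views give about -20 mm along the slide, so it's safe to descend and grip.

Request:
carry_out --commands '[{"dp": [0,0,4],"yaw": 0,"fingers": 1},{"dp": [0,0,4],"yaw": 0,"fingers": 1},{"dp": [0,0,4],"yaw": 0,"fingers": 1},{"dp": [0,0,3.8],"yaw": 0,"fingers": 1},{"dp": [0,0,0],"yaw": 0,"fingers": 0},{"dp": [0,0,0],"yaw": 0,"fingers": 0},{"dp": [0,0,0],"yaw": 0,"fingers": 0},{"dp": [0,0,0],"yaw": 0,"fingers": 0},{"dp": [0,0,0],"yaw": 0,"fingers": 0},{"dp": [0,0,0],"yaw": 0,"fingers": 0}]' --force 25

```text
time_s: 3.9
tcp_pos: [0.475, 0.1999, 0.0749]
tcp_rot: [0.986, -0.167, 0.0, -0.001]
ft_force: [-5.6, 0.6, 10.1]
width: 0.21
```

Request:
carry_out --commands '[{"dp": [0,-1,0],"yaw": 0,"fingers": 0},{"dp": [0,-1,0],"yaw": 0,"fingers": 0},{"dp": [0,-1,0],"yaw": 0,"fingers": 0},{"dp": [0,-1,0],"yaw": 0,"fingers": 0},{"dp": [0,-1,0],"yaw": 0,"fingers": 0},{"dp": [0,-0.5,0],"yaw": 0,"fingers": 0},{"dp": [0,-0.4,0],"yaw": 0,"fingers": 0},{"dp": [0,-0.4,0],"yaw": 0,"fingers": 0},{"dp": [0,0,0],"yaw": 0,"fingers": 0},{"dp": [0,0,0],"yaw": 0,"fingers": 0}]'

```text
time_s: 5.15
tcp_pos: [0.4951, 0.2571, 0.0748]
tcp_rot: [0.986, -0.168, 0.0, 0.001]
ft_force: [-6.8, -10.1, 14.2]
width: 0.208
```

Request:
carry_out --commands '[{"dp": [0,-0.3,0],"yaw": 0,"fingers": 0},{"dp": [0,-0.3,0],"yaw": 0,"fingers": 0},{"dp": [0,0,0],"yaw": 0,"fingers": 0},{"dp": [0,0,0],"yaw": 0,"fingers": 0},{"dp": [0,0,0],"yaw": 0,"fingers": 0},{"dp": [0,0,0],"yaw": 0,"fingers": 0},{"dp": [0,0,0],"yaw": 0,"fingers": 0},{"dp": [0,0,0],"yaw": 0,"fingers": 0},{"dp": [0,0,0],"yaw": 0,"fingers": 0},{"dp": [0,0,0],"yaw": 0,"fingers": 0}]'

```text
time_s: 6.4
tcp_pos: [0.4954, 0.2581, 0.0745]
tcp_rot: [0.986, -0.169, -0.0, 0.006]
ft_force: [-10.0, -30.6, 24.2]
width: 0.208
```

Run:
```python
from h import *
from cell import robot,viewer
import cv2
o=robot.get_obs();print(o["tcp_pos"],o["ft_force"],o["time_s"],(o["tcp_pos"]-[.48236,.22105,0])@[.33,.944,0])
s=viewer.snapshot("side")
cv2.imwrite("pics/side2.png",cv2.resize(s["frame"][200:350,180:380],(800,600),interpolation=cv2.INTER_CUBIC))
```

```text
[0.49537256 0.25806144 0.07451881] [ -9.96570627 -30.62244474  24.17969373] 6.4 0.03923294472997055
```

View pics/side2.png

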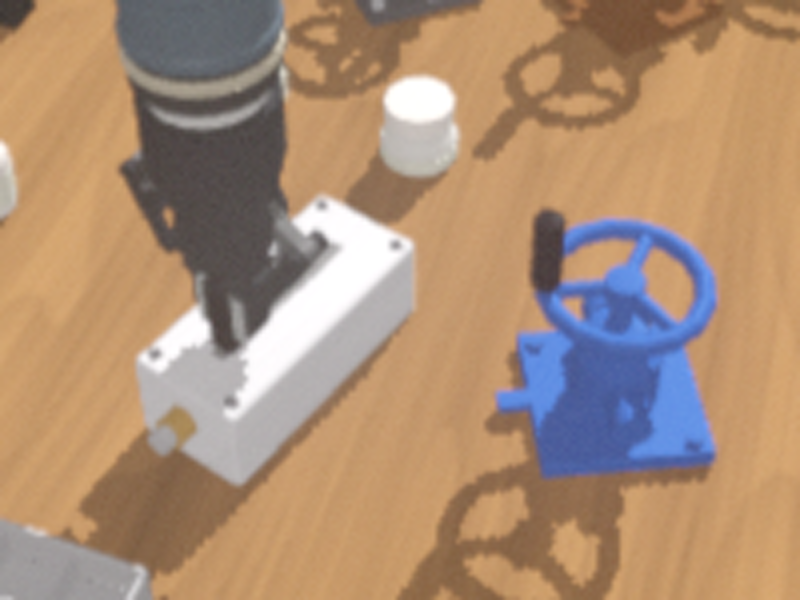

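The grip met a rigid stop: 32 N of push moved it only 1 mm. The TCP is 39 mm along from the housing's middle, where 40 is expected. The picture shows the fingers at (225,310), at the outlet end, with the free slot trailing behind to (325,240). I'll release and go to the valve.

Request:
carry_out --commands '[{"dp": [0,0.4,0],"yaw": 0,"fingers": 0},{"dp": [0,0,0],"yaw": 0,"fingers": 1},{"dp": [0,0,0],"yaw": 0,"fingers": 1},{"dp": [0,0,0],"yaw": 0,"fingers": 1},{"dp": [0,0,0],"yaw": 0,"fingers": 1},{"dp": [0,0,-3.9],"yaw": 0,"fingers": 1},{"dp": [0,0,-3.9],"yaw": 0,"fingers": 1},{"dp": [0,0,-3.9],"yaw": 0,"fingers": 1},{"dp": [0,0,-3.9],"yaw": 0,"fingers": 1},{"dp": [0,0,0],"yaw": 0,"fingers": 1}]'

```text
time_s: 7.7
tcp_pos: [0.4979, 0.2615, 0.2323]
tcp_rot: [0.986, -0.167, 0.002, -0.002]
ft_force: [-0.2, 0.4, -0.7]
width: 1.002
```

Request:
carry_out --commands '[{"dp": [1.74,4.97,0],"yaw": 0,"fingers": 1},{"dp": [1.74,4.97,0],"yaw": 0,"fingers": 1},{"dp": [1.74,4.97,0],"yaw": 0,"fingers": 1},{"dp": [1.74,4.97,0],"yaw": 0,"fingers": 1},{"dp": [1.74,4.97,0],"yaw": 0,"fingers": 1},{"dp": [1.74,4.97,0],"yaw": 0,"fingers": 1},{"dp": [1.74,4.97,0],"yaw": 0,"fingers": 1},{"dp": [1.74,4.97,0],"yaw": 0,"fingers": 1},{"dp": [1.74,4.97,0],"yaw": 0,"fingers": 1},{"dp": [0,0,0],"yaw": 0,"fingers": 1}]'

```text
time_s: 8.95
tcp_pos: [0.4964, -0.2162, 0.2278]
tcp_rot: [0.986, -0.169, -0.001, 0.0]
ft_force: [-0.9, 0.1, -1.1]
width: 0.998
```

Run:
```python
from h import *
from cell import robot,viewer
import cv2
s=viewer.snapshot("side");o=robot.get_obs();print(o["tcp_pos"],o["tcp_rot"],o["ft_force"],o["time_s"],o["joints"])
print(tool(o,np.array([.4965,-.2155,.118])-o["tcp_pos"]))
f=s["frame"]
a=cv2.resize(f[90:210,230:350],(600,600),interpolation=cv2.INTER_CUBIC);b=cv2.resize(f[240:340,205:305],(200,200))
bb=np.zeros((600,200,3),np.uint8);bb[:200]=b
cv2.imwrite("pics/side3.png",np.hstack([a,bb]))
```

```text
[ 0.49634106 -0.21452955  0.22797981] [ 9.85672557e-01 -1.68667129e-01 -9.54930320e-04 -3.14689010e-04] [0.10324674 0.80215554 0.43579519] 9.0 [-4.08062740e-01  2.67849431e-01  1.85877773e-02  1.32353917e+00
  1.60195555e-04  1.50168813e+00]
[ 0.06912829  0.08951874 10.99783955]
```

View pics/side3.png

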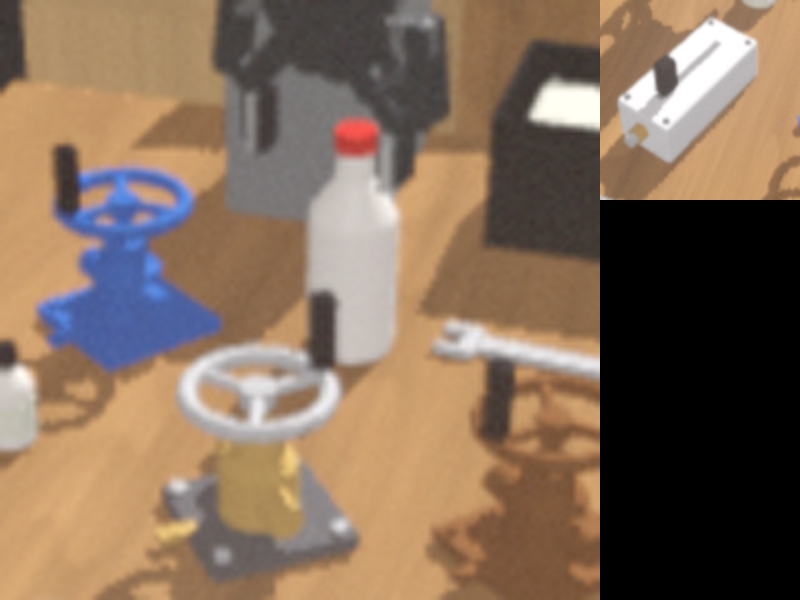

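The inset shows the selector grip at the outlet end. The fingers at (262,120) and (400,155) straddle the line above the handle at (322,330). I'll descend and grip.

Request:
carry_out --commands '[{"dp": [0.07,0.09,3],"yaw": 0,"fingers": 1},{"dp": [0,0,3],"yaw": 0,"fingers": 1},{"dp": [0,0,3],"yaw": 0,"fingers": 1},{"dp": [0,0,2],"yaw": 0,"fingers": 1},{"dp": [0,0,0],"yaw": 0,"fingers": 0},{"dp": [0,0,0],"yaw": 0,"fingers": 0},{"dp": [0,0,0],"yaw": 0,"fingers": 0},{"dp": [0,0,0],"yaw": 0,"fingers": 0},{"dp": [0,0,0],"yaw": 0,"fingers": 0},{"dp": [0,0,0],"yaw": 0,"fingers": 0}]' --force 40

```text
time_s: 10.25
tcp_pos: [0.498, -0.2144, 0.1202]
tcp_rot: [0.986, -0.167, 0.001, -0.0]
ft_force: [0.9, 1.7, 6.6]
width: 0.202
```

```bash
cat >> h.py <<'E'
HUB=np.array([.529,-.187]);TAB=np.radians(39)
def ang(o):
    d=o["tcp_pos"][:2]-HUB; return np.degrees(np.arctan2(d[1],d[0])-TAB)%360, np.linalg.norm(d)
def arc(o,a0,a1,n,r=.045,start=None):
    "tool-frame chords, cm, from angle a0 to a1 (deg from tab); first from start or the ideal point"
    p=HUB+r*np.array([[np.cos(np.radians(a)+TAB),np.sin(np.radians(a)+TAB)] for a in np.linspace(a0,a1,n+1)])
    if start is not None:p[0]=start
    for q in np.diff(p,axis=0):print(np.round(tool(o,[*q,0])[:2],2).tolist(),end=",")
    print()
E
python3 - <<'E'
from h import *
from cell import robot
o=robot.get_obs();print(o["tcp_pos"],o["ft_force"],o["width"],ang(o))
a,_=ang(o)
arc(o,a,a-90,10)
E
```

```text
[ 0.4979577  -0.21442005  0.12018714] [0.87350078 1.67294877 6.60470913] 0.2015555609186701 (np.float64(182.45456291320374), np.float64(0.04141839040331444))
[-0.59, -0.39],[-0.52, -0.48],[-0.44, -0.55],[-0.34, -0.62],[-0.24, -0.66],[-0.14, -0.69],[-0.03, -0.71],[0.08, -0.7],[0.19, -0.68],[0.3, -0.64],
```

Request:
carry_out --commands '[{"dp": [-0.59,-0.39,0],"yaw": 0,"fingers": 0},{"dp": [-0.52,-0.48,0],"yaw": 0,"fingers": 0},{"dp": [-0.44,-0.55,0],"yaw": 0,"fingers": 0},{"dp": [-0.34,-0.62,0],"yaw": 0,"fingers": 0},{"dp": [-0.24,-0.66,0],"yaw": 0,"fingers": 0},{"dp": [-0.14,-0.69,0],"yaw": 0,"fingers": 0},{"dp": [-0.03,-0.71,0],"yaw": 0,"fingers": 0},{"dp": [0.08,-0.7,0],"yaw": 0,"fingers": 0},{"dp": [0.19,-0.68,0],"yaw": 0,"fingers": 0},{"dp": [0.3,-0.64,0],"yaw": 0,"fingers": 0}]'

```text
time_s: 11.5
tcp_pos: [0.5, -0.1503, 0.1201]
tcp_rot: [0.986, -0.167, -0.001, -0.0]
ft_force: [-6.8, 2.0, 12.1]
width: 0.193
```

Run:
```python
from h import *
from cell import robot
o=robot.get_obs();print(o["tcp_pos"],o["ft_force"],o["width"],ang(o),tool(o,o["ft_force"])/100)
```

```text
[ 0.49995139 -0.15034516  0.12012108] [-6.78522338  2.00777705 12.13194435] 0.1932757789012033 (np.float64(89.39648413911208), np.float64(0.04676963517450103)) [ -7.08516678   0.34362294 -12.12175044]
```

```bash
sed -i 's/^HUB=np.*;TAB/HUB=np.array([.530,-.1845]);TAB/' h.py
python3 - <<'E'
from h import *
from cell import robot
o=robot.get_obs();a,r=ang(o);print(a,r)
arc(o,a,8,8,start=o["tcp_pos"][:2]);arc(o,8,-4,2)
E
```

```text
92.34054116673123 0.04549144741268948
[0.51, -0.66],[0.59, -0.58],[0.68, -0.47],[0.76, -0.33],[0.81, -0.19],[0.83, -0.04],[0.82, 0.11],[0.78, 0.26],
[0.42, 0.21],[0.4, 0.25],
```

Request:
carry_out --commands '[{"dp": [0.51,-0.66,0],"yaw": 0,"fingers": 0},{"dp": [0.59,-0.58,0],"yaw": 0,"fingers": 0},{"dp": [0.68,-0.47,0],"yaw": 0,"fingers": 0},{"dp": [0.76,-0.33,0],"yaw": 0,"fingers": 0},{"dp": [0.81,-0.19,0],"yaw": 0,"fingers": 0},{"dp": [0.83,-0.04,0],"yaw": 0,"fingers": 0},{"dp": [0.82,0.11,0],"yaw": 0,"fingers": 0},{"dp": [0.78,0.26,0],"yaw": 0,"fingers": 0},{"dp": [0,0,0],"yaw": 0,"fingers": 0},{"dp": [0,0,0],"yaw": 0,"fingers": 0}]'

```text
time_s: 12.75
tcp_pos: [0.5631, -0.1523, 0.1202]
tcp_rot: [0.986, -0.167, 0.001, 0.0]
ft_force: [3.0, -0.9, 5.0]
width: 0.204
```

Run:
```python
from h import *
from cell import robot
o=robot.get_obs();print(o["tcp_pos"],o["ft_force"],o["width"],ang(o),tool(o,o["ft_force"])/100)
```

```text
[ 0.56309665 -0.15229743  0.12024432] [ 2.99822785 -0.88982488  5.02451541] 0.2035563559900155 (np.float64(5.21554621559707), np.float64(0.04617784977916676)) [ 3.13698648 -0.15114104 -5.01631198]
```

Request:
carry_out --commands '[{"dp": [0.21,0.11,0],"yaw": 0,"fingers": 0},{"dp": [0.21,0.11,0],"yaw": 0,"fingers": 0},{"dp": [0.2,0.12,0],"yaw": 0,"fingers": 0},{"dp": [0.2,0.13,0],"yaw": 0,"fingers": 0},{"dp": [0,0,0],"yaw": 0,"fingers": 0},{"dp": [0,0,0],"yaw": 0,"fingers": 0},{"dp": [0,0,0],"yaw": 0,"fingers": 0},{"dp": [0,0,0],"yaw": 0,"fingers": 0},{"dp": [0,0,0],"yaw": 0,"fingers": 0},{"dp": [0,0,0],"yaw": 0,"fingers": 0}]'

```text
time_s: 14.0
tcp_pos: [0.5659, -0.1554, 0.1201]
tcp_rot: [0.986, -0.166, -0.002, -0.003]
ft_force: [-10.7, 18.7, 15.9]
width: 0.202
```

Run:
```python
from h import *
from cell import robot
o=robot.get_obs();print(o["tcp_pos"],o["ft_force"],o["width"],ang(o),tool(o,o["ft_force"])/100)
```

```text
[ 0.56585082 -0.1554012   0.12006946] [-10.70811705  18.70080846  15.93335417] 0.2017940547908686 (np.float64(0.06497269706640645), np.float64(0.04617382164185377)) [-16.32799478 -14.23984086 -15.7759089 ]
```

The wheel is on its stop. It took 4 mm of a 9 mm push, with 21 N of tangential force, and the angle agrees with the tab to 0.1°. Next I'll open anticlockwise, 144° per call.

Run:
```python
from h import *
from cell import robot
import numpy as np
P=np.array([[.498,-.2144],[.49995,-.15034],[.5631,-.1523],[.5659,-.1554]])
s=np.linalg.lstsq(np.c_[2*P,np.ones(4)],(P**2).sum(1),rcond=None)[0];print(s[:2],np.sqrt(s[2]+s[:2]@s[:2]))
o=robot.get_obs()
arc(o,0,144,10,start=np.array([.5689,-.1595]))
```

```text
[ 0.53056322 -0.18333541] 0.04500597845182705
[-1.51, -0.66],[-1.11, -0.2],[-1.13, 0.08],[-1.07, 0.36],[-0.95, 0.61],[-0.76, 0.83],[-0.53, 0.99],[-0.27, 1.1],[0.01, 1.13],[0.29, 1.09],
```

Request:
carry_out --commands '[{"dp": [-1.51,-0.66,0],"yaw": 0,"fingers": 0},{"dp": [-1.11,-0.2,0],"yaw": 0,"fingers": 0},{"dp": [-1.13,0.08,0],"yaw": 0,"fingers": 0},{"dp": [-1.07,0.36,0],"yaw": 0,"fingers": 0},{"dp": [-0.95,0.61,0],"yaw": 0,"fingers": 0},{"dp": [-0.76,0.83,0],"yaw": 0,"fingers": 0},{"dp": [-0.53,0.99,0],"yaw": 0,"fingers": 0},{"dp": [-0.27,1.1,0],"yaw": 0,"fingers": 0},{"dp": [0.01,1.13,0],"yaw": 0,"fingers": 0},{"dp": [0.29,1.09,0],"yaw": 0,"fingers": 0}]'

```text
time_s: 15.25
tcp_pos: [0.4855, -0.1867, 0.1202]
tcp_rot: [0.986, -0.167, 0.002, -0.0]
ft_force: [9.3, 3.0, 3.5]
width: 0.198
```

```bash
sed -i 's/^HUB=np.*;TAB/HUB=np.array([.5303,-.1837]);TAB/' h.py
python3 - <<'E'
from h import *
from cell import robot
o=robot.get_obs();a,r=ang(o);print(o["tcp_pos"],o["ft_force"],o["width"],a,r,o["joints"])
arc(o,144,288,10)
E
```

```text
[ 0.48548842 -0.18665381  0.12021242] [9.34927388 3.01432451 3.49864539] 0.19839948711720212 144.77126602022892 0.04490883071222565 [-3.67945613e-01  2.90243457e-01 -2.37012965e-01  1.04051387e+00
  1.52900536e-03  1.53865233e+00]
[0.55, 0.98],[0.78, 0.81],[0.96, 0.59],[1.08, 0.34],[1.13, 0.06],[1.11, -0.22],[1.02, -0.49],[0.86, -0.73],[0.65, -0.92],[0.4, -1.05],
```

Tracking is good: 144.8° at r = 44.9 mm. I'll carry on.

Request:
carry_out --commands '[{"dp": [0.55,0.98,0],"yaw": 0,"fingers": 0},{"dp": [0.78,0.81,0],"yaw": 0,"fingers": 0},{"dp": [0.96,0.59,0],"yaw": 0,"fingers": 0},{"dp": [1.08,0.34,0],"yaw": 0,"fingers": 0},{"dp": [1.13,0.06,0],"yaw": 0,"fingers": 0},{"dp": [1.11,-0.22,0],"yaw": 0,"fingers": 0},{"dp": [1.02,-0.49,0],"yaw": 0,"fingers": 0},{"dp": [0.86,-0.73,0],"yaw": 0,"fingers": 0},{"dp": [0.65,-0.92,0],"yaw": 0,"fingers": 0},{"dp": [0.4,-1.05,0],"yaw": 0,"fingers": 0}]'

```text
time_s: 16.5
tcp_pos: [0.5672, -0.2096, 0.1202]
tcp_rot: [0.986, -0.168, 0.0, 0.001]
ft_force: [-2.1, -2.3, 9.6]
width: 0.196
```

Run:
```python
from h import *
from cell import robot
o=robot.get_obs();a,r=ang(o);print(o["tcp_pos"],o["ft_force"],o["width"],a,r)
arc(o,288,432,10)
arc(o,288,432,10,start=o["tcp_pos"][:2])
```

```text
[ 0.56716126 -0.20957674  0.12016434] [-2.07136915 -2.31230132  9.56657512] 0.1958449578314188 285.93100793519005 0.04503729406030148
[0.13, -1.12],[-0.16, -1.12],[-0.43, -1.04],[-0.67, -0.9],[-0.88, -0.71],[-1.03, -0.47],[-1.11, -0.2],[-1.12, 0.08],[-1.07, 0.36],[-0.94, 0.62],
[0.17, -1.28],[-0.16, -1.12],[-0.43, -1.04],[-0.67, -0.9],[-0.88, -0.71],[-1.03, -0.47],[-1.11, -0.2],[-1.12, 0.08],[-1.07, 0.36],[-0.94, 0.62],
```

Request:
carry_out --commands '[{"dp": [0.15,-1.2,0],"yaw": 0,"fingers": 0},{"dp": [-0.16,-1.12,0],"yaw": 0,"fingers": 0},{"dp": [-0.43,-1.04,0],"yaw": 0,"fingers": 0},{"dp": [-0.67,-0.9,0],"yaw": 0,"fingers": 0},{"dp": [-0.88,-0.71,0],"yaw": 0,"fingers": 0},{"dp": [-1.03,-0.47,0],"yaw": 0,"fingers": 0},{"dp": [-1.11,-0.2,0],"yaw": 0,"fingers": 0},{"dp": [-1.12,0.08,0],"yaw": 0,"fingers": 0},{"dp": [-1.07,0.36,0],"yaw": 0,"fingers": 0},{"dp": [-0.94,0.62,0],"yaw": 0,"fingers": 0}]'

```text
time_s: 17.75
tcp_pos: [0.5142, -0.1413, 0.1202]
tcp_rot: [0.986, -0.167, 0.001, -0.0]
ft_force: [3.7, -0.9, 6.7]
width: 0.198
```

Run:
```python
from h import *
from cell import robot
o=robot.get_obs();a,r=ang(o);print(o["tcp_pos"],o["ft_force"],o["width"],a,r)
arc(o,432,576,10)
```

```text
[ 0.514151   -0.14132896  0.1202301 ] [ 3.71360125 -0.89265297  6.7424222 ] 0.1976138642971455 71.86349637982752 0.04534418898077167
[-0.76, 0.83],[-0.53, 0.99],[-0.27, 1.1],[0.01, 1.13],[0.29, 1.09],[0.55, 0.98],[0.78, 0.81],[0.96, 0.59],[1.08, 0.34],[1.13, 0.06],
```

Request:
carry_out --commands '[{"dp": [-0.76,0.83,0],"yaw": 0,"fingers": 0},{"dp": [-0.53,0.99,0],"yaw": 0,"fingers": 0},{"dp": [-0.27,1.1,0],"yaw": 0,"fingers": 0},{"dp": [0.01,1.13,0],"yaw": 0,"fingers": 0},{"dp": [0.29,1.09,0],"yaw": 0,"fingers": 0},{"dp": [0.55,0.98,0],"yaw": 0,"fingers": 0},{"dp": [0.78,0.81,0],"yaw": 0,"fingers": 0},{"dp": [0.96,0.59,0],"yaw": 0,"fingers": 0},{"dp": [1.08,0.34,0],"yaw": 0,"fingers": 0},{"dp": [1.13,0.06,0],"yaw": 0,"fingers": 0}]'

```text
time_s: 19.0
tcp_pos: [0.5179, -0.2266, 0.1201]
tcp_rot: [0.986, -0.167, 0.0, -0.001]
ft_force: [-2.3, 8.0, 12.1]
width: 0.198
```

Run:
```python
from h import *
from cell import robot
o=robot.get_obs();a,r=ang(o);print(o["tcp_pos"],o["ft_force"],o["width"],a,r)
arc(o,576,710,9,start=o["tcp_pos"][:2])
```

```text
[ 0.5178752  -0.22664144  0.12009973] [-2.33847386  7.97797575 12.13637026] 0.19800375577946608 214.86258041860899 0.04470283265541825
[1.23, -0.21],[1.04, -0.52],[0.87, -0.77],[0.65, -0.97],[0.37, -1.1],[0.08, -1.16],[-0.22, -1.14],[-0.51, -1.05],[-0.76, -0.88],
```

Request:
carry_out --commands '[{"dp": [1.2,-0.21,0],"yaw": 0,"fingers": 0},{"dp": [1.04,-0.52,0],"yaw": 0,"fingers": 0},{"dp": [0.87,-0.77,0],"yaw": 0,"fingers": 0},{"dp": [0.65,-0.97,0],"yaw": 0,"fingers": 0},{"dp": [0.37,-1.1,0],"yaw": 0,"fingers": 0},{"dp": [0.08,-1.16,0],"yaw": 0,"fingers": 0},{"dp": [-0.22,-1.14,0],"yaw": 0,"fingers": 0},{"dp": [-0.51,-1.05,0],"yaw": 0,"fingers": 0},{"dp": [-0.76,-0.88,0],"yaw": 0,"fingers": 0},{"dp": [0,0,0],"yaw": 0,"fingers": 0}]'

```text
time_s: 20.25
tcp_pos: [0.5699, -0.1615, 0.1202]
tcp_rot: [0.986, -0.167, 0.001, -0.0]
ft_force: [1.4, 3.9, 7.8]
width: 0.198
```

Run:
```python
from h import *
from cell import robot,viewer
import cv2
o=robot.get_obs();a,r=ang(o);print(o["tcp_pos"],o["ft_force"],o["width"],a,r)
arc(o,a,360,2,start=o["tcp_pos"][:2])
```

```text
[ 0.56989376 -0.16151345  0.12021631] [1.35447376 3.87167749 7.78569118] 0.19750283913783745 350.2642946941484 0.04538622203725915
[-0.32, -0.21],[-0.32, -0.21],
```

Request:
carry_out --commands '[{"dp": [-0.32,-0.21,0],"yaw": 0,"fingers": 0},{"dp": [-0.32,-0.21,0],"yaw": 0,"fingers": 0},{"dp": [0,0,0],"yaw": 0,"fingers": 0},{"dp": [0,0,0],"yaw": 0,"fingers": 0},{"dp": [0,0,0],"yaw": 0,"fingers": 0},{"dp": [0,0,0],"yaw": 0,"fingers": 0},{"dp": [0,0,0],"yaw": 0,"fingers": 0},{"dp": [0,0,0],"yaw": 0,"fingers": 0},{"dp": [0,0,0],"yaw": 0,"fingers": 0},{"dp": [0,0,0],"yaw": 0,"fingers": 0}]'

```text
time_s: 21.5
tcp_pos: [0.5662, -0.1559, 0.1202]
tcp_rot: [0.986, -0.167, 0.002, -0.001]
ft_force: [5.7, 3.9, 6.9]
width: 0.202
```

Run:
```python
from h import *
from cell import robot,viewer
import cv2
s=viewer.snapshot("side");t=viewer.snapshot("top");o=robot.get_obs();a,r=ang(o);print(o["tcp_pos"],o["ft_force"],o["qvel"],o["width"],a,r)
z=lambda f:cv2.resize(f,(400,400),interpolation=cv2.INTER_CUBIC)
f=s["frame"]
cv2.imwrite("pics/fin.png",np.hstack([z(f[110:210,230:330]),z(f[120:360,150:390])]))
```

```text
[ 0.56616788 -0.15593026  0.12023137] [5.08974393 3.14522878 6.46303953] [-0.00019083 -0.00067022 -0.00094213 -0.00072825  0.00122697 -0.0011513 ] 0.2015851826166467 358.7478671746222 0.04536147394681596
```

View pics/fin.png

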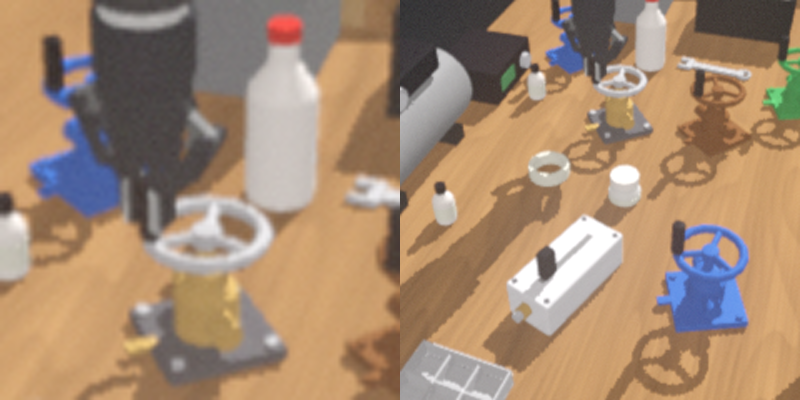

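The handle is gripped over the tab side, with the hand at (150,210) and the tab at (140,345). The TCP is 0.6 mm from where it stood at the stop. The selector grip is at the outlet end (545,265), and the bystanders in view stand where they did. I'm handing in.

```bash
python3 -c "
from cell import robot
print(robot.sign_off())"
```

```text
the job is handed in; nothing more can be done
None
```

I handed the job in at about 21.6 s: the selector is home, and the valve is two full turns open from its stop with the gripper still holding its handle. The hand-in reports no verdict.

- **Selector:** I slid the grip left until it met the rigid stop. Extra push, up to 32 N, moved it only about 1 mm. It sat 39 mm from the housing's middle, where 40 is expected. The last picture shows it still at the outlet end.
- **Valve closing:** I turned the wheel about 182° clockwise to its stop, pressing with about 21 N. The angle there matched the brass tab to within 1°.
- **Valve opening:** I turned it 720° anticlockwise without letting go. The tool ended 0.6 mm from where it had stood at the stop, about 0.01 rad off, against the 0.25 rad allowed. The arm was at rest, and the finger opening (17 mm, for an 18 mm handle) fits a hold on the handle.
- **Bystanders:** Those in the last picture looked unmoved by eye. I did not measure them, and the cap tray was only partly in view.
- **Disagreement:** My first hub estimate from the images was about 3.5 mm off in y from the circle the handle actually followed. I corrected the centre during the turn, and the fitted radius then came out at 45.0 mm.

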